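# Make up the water kit and the mould kit

### The job

Make up the two sampling kits from the stock that lies between and just behind the trays: in the blue tray the plate with pink agar and the sample tube, still standing on its teal cap; in the green tray the plate with cream agar, the box of slides and the black pen. Each thing goes flat on the tray floor inside the ribs moulded for it, plates lid up, and nothing may be knocked over on the way. The two colourless plates belong to neither kit: leave them where they are.

Things in the scene. Friction and masses are not known exactly. Their poses are not given: they have to be found in the camera images.
- tray_blue: Blue kit tray, fixed, 140 x 250 (y) mm, floor 4 thick, rim 16 high. Origin: centre of underside, z up. Nests (tray frame, mm; rib heights above floor): plate at (0,60): 4 curved ribs on the diagonals, 68 across inside, 7 high, 31 mm finger gaps toward +-x and +-y; tube at (0,-65): collar 49 across inside, 12 high. The seated tube may bar a gripper body lying along y over the plate nest.
- tray_green: Green kit tray, fixed, 190 x 250 (y) mm, floor 4 thick, rim 16 high. Origin: centre of underside, z up. Nests (tray frame, mm): plate at (30,65): ribs as in the blue tray; slide box at (30,-70): 4 corner brackets 10 high, inside 97 along x by 46, so box's long side along x; pen at (-55,0), along y: forked rests at y +-50, 9 high, 25 wide inside, end stops 151 apart; grip its middle across x.
- plate_pink: Round lidded petri dish of clear plastic, filled with pink agar, small handwriting on the lid; 55 mm across at the lid, 14 mm tall. The fingers close on it at about 50 mm across. Lies flat, lid up. Origin: centre of underside, z up.
- plate_cream: Round lidded petri dish of clear plastic, filled with cream (pale yellow) agar, small handwriting on the lid; 55 mm across at the lid, 14 mm tall. The fingers close on it at about 50 mm across. Lies flat, lid up. Origin: centre of underside, z up.
- plate_clear_1: Round lidded petri dish of clear plastic, filled with colourless agar, looking whitish: a spare, not to be moved, small handwriting on the lid; 55 mm across at the lid, 14 mm tall. The fingers close on it at about 50 mm across. Lies flat, lid up. Origin: centre of underside, z up.
- plate_clear_2: Round lidded petri dish of clear plastic, filled with colourless agar, looking whitish: the other spare, not to be moved, small handwriting on the lid; 55 mm across at the lid, 14 mm tall. The fingers close on it at about 50 mm across. Lies flat, lid up. Origin: centre of underside, z up.
- sample_tube: Clear 50 ml centrifuge tube standing upside down on its teal screw cap, 115 mm tall: cap 38 mm across and 15 high at the bottom, barrel 30 across above it, tapering at the very top. Grasp the barrel 50 to 85 mm above the bench. Origin: centre of the cap's underside, z up. Tall enough to touch the gripper's body when something low close beside it is picked.
- slides: Small closed cardboard box of microscope slides, white and blue, 33 (x) by 83 (y, long) by 29 (z) mm; its lid does not open. Lies flat; grasp across its 33 mm width. Origin: centre of the underside; z up. A wall shelf hangs over the back of the bench, its underside 0.57 m up, its front edge at x = 0.69 m: do not lift the tool higher than needed here.
- pen: Black felt pen with its cap on, 13 (x) by 135 (y, long) by 14 (z) mm, lying on the bench; does not roll. Grasp its middle across the 13 mm. Origin: middle of its length, on the underside; z up.
Mind the look-alikes: they are no part of the job. What is shaped like the sample_tube but yellow is not meant.

How it is judged:
By the outcome, as a careful person would: the job done as asked, in the order asked, and still so for the second after the job is handed in, with the robot touching nothing.
It also fails if it takes over 120 s, if anything falls off the work surface, if the arm or the gripper's body presses on something with over 40 N, if the wrist force passes 120 N, or if a joint passes its speed limit or range.

### The arm

A 6-joint arm with a two-finger parallel gripper is mounted at the origin on a cart in front of the work surface, level with it; the furniture and walls round the work are solid. World frame = base frame: x ahead of the robot, y to its left, z up, the work surface at z = 0. Lengths are in m, angles in rad, forces in N, time in s.
With the tool pointing down it reaches from about 0.25 to 0.775 m from the base axis. Payload 4 kg.
Tool frame: the origin (TCP) lies midway between the tips of the shut fingers; the grasp point (between the pads) lies 19 mm behind it; z points along the fingers, y is the line along which they close (so a half turn about z gives the same grasp; the last joint's range is limited). The gripper opens to 94 mm and grips with 3 to 60 N. Pads are 16 mm wide; open, the fingers measure 119 mm over their backs; the gripper's body (75 mm by 177 mm) begins 78 mm behind the grasp point.
Start: joints at [1.154, 0.087, 1.371, -0, 1.684, -0.103], TCP at [0.17, 0.523, 0.206] pointing down, gripper open.
Joint ranges: [-3.1, 3.1], [-0.76, 2.03], [0.27, 2.55], [-1.08, 4.22], [0.17, 2.65], [-2.57, 2.57]. Speed limits (rad/s): [2.79, 2.79, 3.14, 3.14, 3.14, 3.14].

### API

Orientations are given as a rotation vector (axis times angle).
In Python, from cell import bot, ik, snapshot, job, spotter gives the robot as it stands. The module is installed in compiled form; this text tells all that it offers. Calls block until the motion is done:
- bot.reach(position, orientation): joint-space move of the TCP to a pose.
- bot.move_linear(position, feed=0.15, attitude=None, until_force=None): straight line of the TCP; attitude=None keeps the orientation; feed is the mean speed in m/s. With until_force (N) it stops when the force on the tool has changed by that much, and returns True; else False.
- bot.set_joints(angles): joint-space move.
- bot.gripper_open() and bot.gripper_close(f_grip=None): open the fingers fully, or close them until they stop; f_grip is the grip in N (None keeps the last).
- bot.hold(seconds).
- ik(position, orientation): joint angles nearest the present ones, or None.
- snapshot(name): name is "scene" or "top"; returns a dict with "img" (420x560x3 uint8, blue, green, red), "depth" (420x560 float32, m along the optical axis (not along the pixel's ray), 0 where there is no reading), "fx", "fy", "cx", "cy" (pixels), "k1" (the pictures are not rectified: a ray, as slopes to the right and down, at radius r is drawn at 1 + k1 r^2 times it, then the intrinsics apply), "extrinsics" (4x4, takes a point from camera to world coordinates). Camera axes: x right, y down, z forward; pixel columns grow to the right and rows downward; lengths in m; the calibration is good to about 2 mm. A picture is of the moment at which its call begins.
A pose or a line that the arm cannot do raises bot.IKError and nothing moves.
- job.hand_in(): hands the job in; it is judged then, once.
Trained networks look in a picture, given as the dict that the camera call returned (one of the last four; its "shot" number tells which), for a name from the list of things; names that differ only in an ending like _2 or _b are one class to them, and where a whole thing is asked for, a point or a joint stands for the part that bears it (a point fixed in the world has none). Each returns a list of dicts, best first, with "p" (0 to 1); they miss things now and then, are a little off and sometimes report something else, mostly with a low value. They report only what shows in the picture. A call takes as long as a camera call. They do not tell look-alikes from the thing itself.
- spotter.boxes_of(picture, label): "position" ([x, y, z] in m, in world coordinates, good to about 4 mm: the middle of the surface that is visible of it).
- spotter.silhouettes(picture, label): "region" (420x560 bool, what is visible of it).
- spotter.place_of(picture, label): "position" ([x, y, z] in m, in world coordinates, good to about 4 mm: a listed point, or the origin of a listed thing).
Readings, each from a call of its own:
- bot.read_clock(): time.
- bot.read_joints(): joint angles.
- bot.read_qd(): joint speeds.
- bot.read_joint_torque(): joint torques, N m.
- bot.read_tool_pos(): TCP position.
- bot.read_orientation(): TCP orientation.
- bot.read_wrist_force(): force on the tool from outside, world axes, zero at the start.
- bot.read_wrist_torque(): the same for the moment, N m.
- bot.read_finger_gap(): opening from 0.0 (shut) to 1.0 (fully open).
- bot.read_gripper_force(): force on a finger pad.
Only numpy, scipy, OpenCV 4.12 (cv2) and the standard library are available. Lean on these libraries where they do the work, as an engineer would, in place of code of your own. Each camera call takes 0.05 s, during which the arm holds its last target. There are 200 camera calls.

## Working session

There is one attempt and no reset: what is moved stays moved. The work goes in short steps, each a Python script; the robot and the scene stay as the last script left them, time stands still between calls to the robot, and variables do not carry over. Pictures are saved under pics/ and viewed, at most 14 in all, crops included, and the job is handed in when it is done.

```bash
mkdir -p pics; python3 - <<'E'
from cell import bot,snapshot,spotter
import cv2,numpy as np
for n in("top","scene"):
    s=snapshot(n); cv2.imwrite(f"pics/{n}0.png",s["img"])
    print(n,s["fx"],s["cx"],s["cy"],s["k1"],np.round(s["extrinsics"],3).tolist())
    for l in("tray_blue","tray_green","plate_pink","plate_cream","plate_clear_1","sample_tube","slides","pen"):
        print(l,[(np.round(d["position"],3).tolist(),round(d["p"],2)) for d in spotter.place_of(s,l)])
print(bot.read_clock(),bot.read_orientation())
E
```

```text
top 484.68223071772877 280.2155554658545 205.88852856729554 -0.06478105108122618 [[0.008, -0.993, 0.12, 0.386], [-1.0, -0.008, -0.003, 0.018], [0.004, -0.12, -0.993, 1.058], [0.0, 0.0, 0.0, 1.0]]
tray_blue [([0.426, 0.298, 0.004], 0.88), ([0.616, -0.061, -0.005], 0.54)]
tray_green [([0.425, -0.291, 0.005], 0.57)]
plate_pink [([0.438, 0.01, 0.001], 0.59)]
plate_cream [([0.629, 0.069, -0.001], 0.61)]
plate_clear_1 [([0.518, 0.06, 0.007], 0.8), ([0.529, -0.072, -0.003], 0.66), ([0.623, 0.215, -0.002], 0.44)]
sample_tube [([0.359, -0.092, -0.0], 0.82), ([0.586, 0.327, -0.002], 0.67), ([0.434, -0.078, -0.003], 0.6), ([0.619, -0.063, -0.003], 0.54)]
slides [([0.622, 0.215, -0.004], 0.73)]
pen [([0.607, -0.226, -0.002], 0.68)]
scene 524.1529243119683 283.02251185033265 215.68164413160505 -0.17472285043111543 [[0.849, -0.321, 0.42, -0.083], [-0.529, -0.534, 0.66, -0.873], [0.013, -0.782, -0.623, 0.882], [0.0, 0.0, 0.0, 1.0]]
tray_blue [([0.428, 0.298, -0.0], 0.73)]
tray_green [([0.428, -0.291, -0.0], 0.94)]
plate_pink [([0.433, 0.007, 0.002], 0.67)]
plate_cream [([0.63, 0.076, 0.002], 0.54)]
plate_clear_1 [([0.52, 0.059, 0.001], 0.82), ([0.529, -0.072, 0.003], 0.58)]
sample_tube [([0.437, -0.077, 0.001], 0.76), ([0.359, -0.094, -0.0], 0.68), ([0.619, -0.068, -0.002], 0.56), ([0.589, 0.327, -0.0], 0.52), ([0.533, -0.072, 0.003], 0.5)]
slides [([0.624, 0.221, -0.0], 0.8)]
pen [([0.615, -0.226, -0.002], 0.54)]
0.9 [4.90890555e-01 3.10294829e+00 2.07170449e-04]
```

View pics/top0.png

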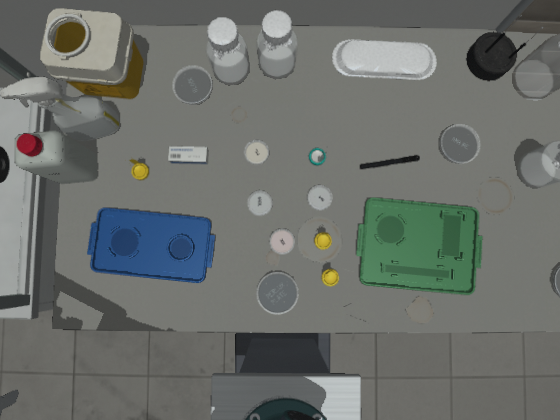

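View pics/scene0.png

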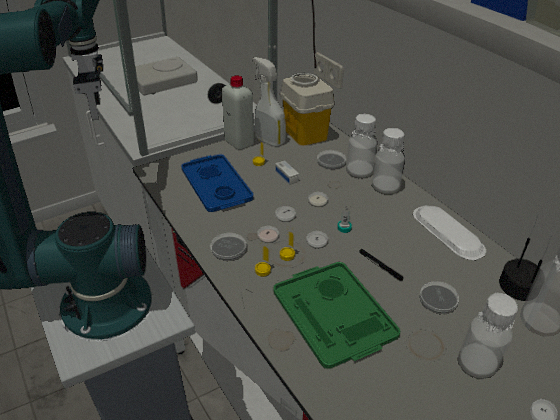

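Top view: world +y is left and +x is up. The teal-capped tube is at px (317,156), pink plate (282,241), cream plate (256,152), slides (188,155) and pen (390,162). The yellow tubes are at (323,240), (331,277) and (140,171). The colourless plates are at (260,203) and (320,197). Next I'll refine the poses.

```bash
cat > h.py <<'E'
from cell import bot,ik,snapshot,job,spotter
import cv2,numpy as np
from scipy.spatial.transform import Rotation as Ro
def rays(s,uv):
    K=np.array([[s["fx"],0,s["cx"]],[0,s["fy"],s["cy"]],[0,0,1]])
    n=cv2.undistortPoints(np.float64(uv).reshape(-1,1,2),K,np.array([s["k1"],0,0,0,0.]))[:,0]
    return n
def onplane(s,uv,z):
    E=s["extrinsics"]; d=np.c_[rays(s,uv),np.ones(len(uv))]@E[:3,:3].T
    return E[:3,3]+d*((z-E[2,3])/d[:,2])[:,None]
def cloud(s,m):
    v,u=np.nonzero(m&(s["depth"]>0)); uv=np.c_[u,v].astype(float); D=s["depth"][v,u]
    E=s["extrinsics"]; return (np.c_[rays(s,uv),np.ones(len(uv))]*D[:,None])@E[:3,:3].T+E[:3,3]
def rect(P):
    (c,wh,a)=cv2.minAreaRect(np.float32(P[:,:2]*1000)); 
    if wh[0]<wh[1]: a-=90; wh=wh[::-1]   # long axis angle
    return np.round(c,1),np.round(wh,1),round((a)%180,1)
E
python3 - <<'E'
from h import *
for n in("top","scene"):
    s=snapshot(n); 
    hsv=cv2.cvtColor(s["img"],cv2.COLOR_BGR2HSV)
    for l,z in(("plate_pink",.012),("plate_cream",.012),("slides",.029),("pen",.012)):
        for r in spotter.silhouettes(s,l)[:2]:
            m=r["region"]; v,u=np.nonzero(m); P=onplane(s,np.c_[u,v],z); Q=cloud(s,m)
            print(n,l,round(r["p"],2),rect(P),"med",np.round(np.median(Q,0)*1000,1),"z95",np.percentile(Q[:,2],95).round(4))
            if l=="slides":
                print("  top",rect(Q[Q[:,2]>.022]))
    teal=cv2.inRange(hsv,(80,90,60),(97,255,255))>0
    teal[:130]=0;teal[240:]=0;teal[:,:290]=0;teal[:,360:]=0
    v,u=np.nonzero(teal); print(n,"teal",len(u),rect(onplane(s,np.c_[u,v],.012)))
    for t,c in(("blue",(.427,.298)),("green",(.427,-.291))):
        h=((100,120,30),(125,255,255)) if t=="blue" else ((55,80,30),(80,255,255))
        m=cv2.inRange(hsv,*h); k,L,st,_=cv2.connectedComponentsWithStats(m); m=L==1+st[1:,4].argmax()
        Q=cloud(s,m); 
        print(n,t,rect(Q),np.percentile(Q[:,2],[5,50,95]).round(4)," rim",rect(Q[Q[:,2]>.012]))
        x,y,w,hh=st[1+st[1:,4].argmax()][:4]
        if n=="top": cv2.imwrite(f"pics/{t}.png",cv2.resize(s["img"][y-5:y+hh+5,x-5:x+w+5],None,fx=4,fy=4)); print("crop",x-5,y-5)
    if n=="scene": cv2.imwrite("pics/grip.png",cv2.resize(s["img"][0:170,40:160],None,fx=3.5,fy=3.5))
E
python3 - <<'E'
import cv2,numpy as np
a,b,c=[cv2.imread(f"pics/{n}.png") for n in("blue","green","grip")]
f=lambda i,w,h:cv2.resize(i,(w,h))
g=np.zeros((600,800,3),np.uint8)
def put(i,x,y,W,H):
    k=min(W/i.shape[1],H/i.shape[0]); j=cv2.resize(i,None,fx=k,fy=k); j=j[:H,:W]; g[y:y+j.shape[0],x:x+j.shape[1]]=j; print(k)
put(a,0,0,500,300);put(b,0,300,500,300);put(c,500,0,300,600)
cv2.imwrite("pics/mix.png",g)
E
```

```text
top plate_pink 0.61 (array([435.2,   8.8]), array([53.9, 49.5]), 90.5) med [436.1   9.8  12.9] z95 0.0161
top plate_cream 0.78 (array([633.9,  67.6]), array([54.2, 50.8]), 0.6) med [632.9  66.7  13.3] z95 0.0164
top slides 0.58 (array([619.9, 214.4]), array([85. , 35.5]), 90.3) med [619.8 214.   29. ] z95 0.0323
  top (array([621.9, 216.4]), array([80.9, 32.6]), 90.5)
top pen 0.53 (array([ 611.8, -226.3]), array([133.5,  15.9]), 100.0) med [ 612.1 -229.5   11.2] z95 0.0152
top teal 102 (array([623.8, -65.9]), array([36.1, 35.3]), 0.0)
top blue (array([426.1, 294.6]), array([272.4, 140.5]), 84.5) [0.0008 0.0044 0.0161]  rim (array([426. , 294.1]), array([271.4, 140.5]), 84.5)
crop 82 203
top green (array([ 428.6, -288.4]), array([271.7, 190.1]), 84.9) [0.0011 0.0046 0.0157]  rim (array([ 428.7, -288. ]), array([270.8, 190.1]), 84.9)
crop 352 193
scene plate_pink 0.51 (array([431.8,   4.5]), array([62.8, 51.4]), 59.0) med [432.8   5.3  11.9] z95 0.0151
scene plate_cream 0.57 (array([624.7, 220.9]), array([121.6,  57.6]), 89.2) med [615.7 206.1  25.7] z95 0.0314
scene plate_cream 0.49 (array([628.5,  63.3]), array([61.7, 44.6]), 54.4) med [629.4  62.4  12.2] z95 0.0152
scene slides 0.73 (array([613.3, 200.1]), array([114.7,  51.5]), 89.5) med [616.7 205.6  26.2] z95 0.0315
  top (array([621.7, 216.2]), array([86.5, 37. ]), 90.9)
scene pen 0.5 (array([ 607.3, -231.1]), array([133.3,  19.2]), 97.3) med [ 610.  -236.6    9.3] z95 0.013
scene teal 81 (array([617.1, -73.7]), array([44.2, 34.3]), 52.3)
scene blue (array([425.1, 304.7]), array([302.8, 141.5]), 85.0) [0.0004 0.0046 0.0157]  rim (array([423.2, 290. ]), array([272.8, 141. ]), 84.5)
scene green (array([ 431.2, -289.1]), array([274.5, 203.6]), 84.8) [0.0005 0.0038 0.0148]  rim (array([ 425.4, -289.9]), array([271.9, 192.1]), 84.8)
0.8823529411764706
0.7009345794392523
0.7142857142857143
```

View pics/mix.png

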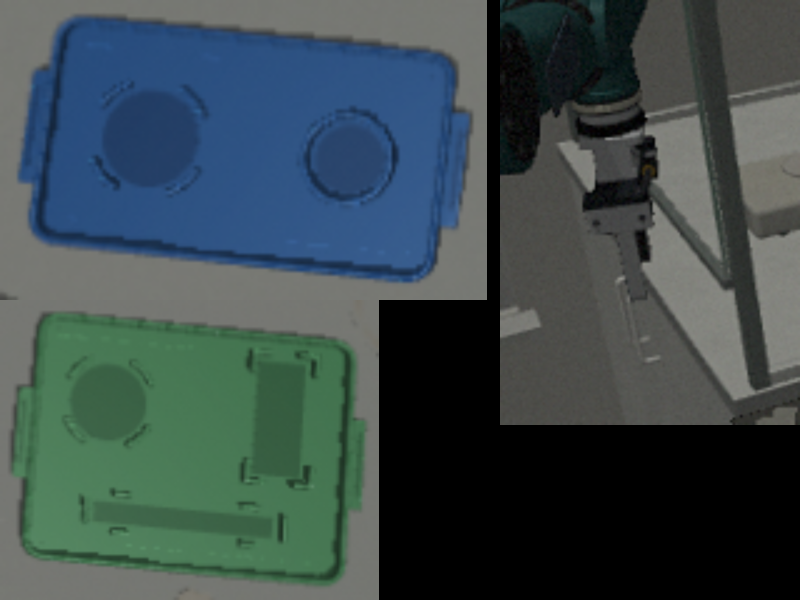

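The crops show the nests as dark marks on the tray floors, and both trays are turned about −5.5°. I'll check the nest positions numerically, then move the pink plate.

```bash
cat >> h.py <<'E'
OFF=np.array([-.0015,-.0015])
TB=(np.array([.426,.2943])+OFF,np.deg2rad(-5.5)); TG=(np.array([.4287,-.2883])+OFF,np.deg2rad(-5.1))
def nest(T,x,y):
    c,s=np.cos(T[1]),np.sin(T[1]); return T[0]+np.array([c*x-s*y,s*x+c*y])/1000
def ori(deg,pos):
    best=None
    for d in(deg,deg+180):
        a=np.deg2rad(d); R=np.array([[-np.sin(a),np.cos(a),0],[np.cos(a),np.sin(a),0],[0,0,-1]]).T
        r=Ro.from_matrix(R).as_rotvec(); q=ik(pos,r)
        if q is None: continue
        k=abs(q[5])
        if best is None or k<best[0]: best=(k,r)
    return best[1]
def pick(xy,z,deg,f,up):
    p=[*xy,up]; bot.reach(p,ori(deg,p)); bot.move_linear([*xy,z+.03],feed=.25); bot.move_linear([*xy,z],feed=.08)
    bot.gripper_close(f); print("gap",bot.read_finger_gap(),"F",bot.read_gripper_force())
    bot.move_linear([*xy,up],feed=.2); print("lifted gap",bot.read_finger_gap(),bot.read_clock())
def place(xy,z,deg,up,hi=None):
    p=[*xy,up]; bot.reach(p,ori(deg,p)); bot.move_linear([*xy,z+.03],feed=.2)
    c=bot.move_linear([*xy,z],feed=.04,until_force=6); print("contact",c,bot.read_tool_pos())
    bot.gripper_open(); bot.move_linear([*xy,hi or up],feed=.2); print("t",bot.read_clock(),bot.read_wrist_force())
E
python3 - <<'E'
from h import *
s=snapshot("top")
N=onplane(s,[(124.8,242.4),(181.2,247.5),(390.5,229.4),(451.9,235.4),(416.9,270.7)],.004)[:,:2]*1000
M=[nest(TB,0,60),nest(TB,0,-65),nest(TG,30,65),nest(TG,30,-70),nest(TG,-55,0)]
for a,b in zip(N,M): print(a.round(1),(np.array(b)*1000).round(1))
pick(np.array([.4355,.0092])+OFF,.004,0,15,.2)
place(nest(TB,0,60),.0085,-5.5,.2)
s=snapshot("top");cv2.imwrite("pics/a1.png",cv2.resize(s["img"][140:300,80:360],(800,457)))
E
```

```text
[430.2 352.9] [430.3 352.5]
[420.5 228.7] [418.3 228.1]
[ 463.6 -227.2] [ 462.9 -227.7]
[ 451.3 -363.1] [ 450.9 -362.2]
[ 374.1 -283.5] [ 372.4 -284.9]
gap 0.5228339002192548 F 14.997806155588478
lifted gap 0.5269129779209323 6.7667
contact False [0.43043839 0.35262671 0.00847118]
t 11.8667 [-0.57512968 -0.59084855 -0.52255664]
```

View pics/a1.png

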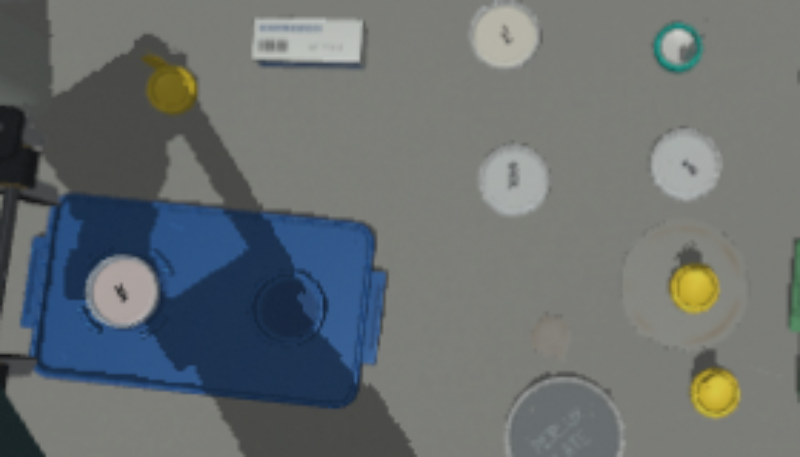

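The pink plate is in its nest at px (122,291) and nothing else moved. The tube is next.

```bash
python3 - <<'E'
from h import *
s=snapshot("top")
for r in spotter.silhouettes(s,"plate_pink")[:1]:
    Q=cloud(s,r["region"]);print(np.percentile(Q[:,2],[10,50,90]).round(4),Q.mean(0).round(4),nest(TB,0,60))
pick(np.array([.621,-.067]),.046,0,15,.2)
place(nest(TB,0,-65),.0505,-5.5,.2)
s=snapshot("top");a=s["img"][140:300,80:360]
s=snapshot("scene");b=s["img"][120:300,160:420]
cv2.imwrite("pics/a2.png",np.vstack([cv2.resize(a,(520,297)),cv2.resize(b,(520,300))]))
E
```

```text
[0.0128 0.0167 0.0192] [0.4314 0.3541 0.0159] [0.43025075 0.35252377]
gap 0.3049423563611838 F 14.998331645474536
lifted gap 0.30821651775450054 16.8083
contact False [0.41842346 0.22815802 0.05051364]
t 21.7917 [-0.46560834 -0.528953    0.0758147 ]
```

View pics/a2.png

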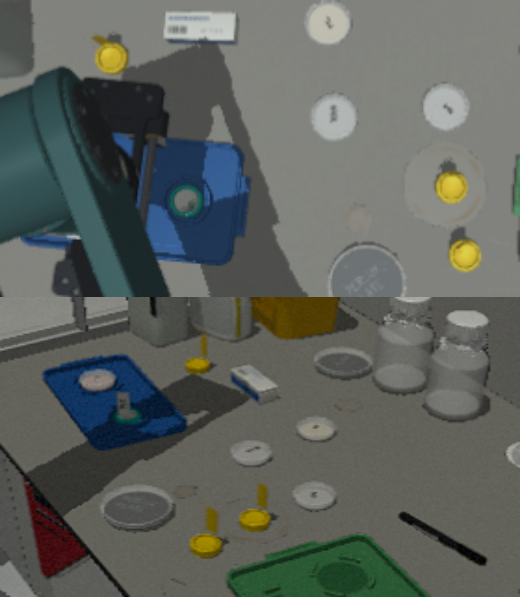

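The tube stands in the collar (lower view px (125,410)). Now the cream plate and the slides.

```bash
python3 - <<'E'
from h import *
pick(np.array([.631,.0655]),.004,90,15,.2)
place(nest(TG,27,65),.0085,-5.1,.2)
s=snapshot("scene");b0=s["img"][120:420,160:500]
pick(np.array([.6205,.215]),.0155,.5,20,.17)
place(nest(TG,30,-70),.0205,84.9,.2)
s=snapshot("top");a=s["img"][180:320,80:500]
s=snapshot("scene");b=s["img"][120:420,160:500]
cv2.imwrite("pics/a3.png",np.vstack([cv2.resize(a,(800,267)),np.hstack([cv2.resize(b0,(400,330)),cv2.resize(b,(400,330))])]))
E
```

```text
gap 0.52149059108119 F 15.000140354968607
lifted gap 0.5246194210692026 26.9
contact True [ 0.45910557 -0.22702737  0.0079494 ]
t 31.8583 [-0.47806092 -0.32083764 -0.54401834]
gap 0.3431949299650609 F 19.934642761945724
lifted gap 0.3460472476172636 36.7
contact False [ 0.45098493 -0.36232803  0.02060135]
t 42.7583 [ 0.50033667 -1.24467865 -1.57059912]
```

View pics/a3.png

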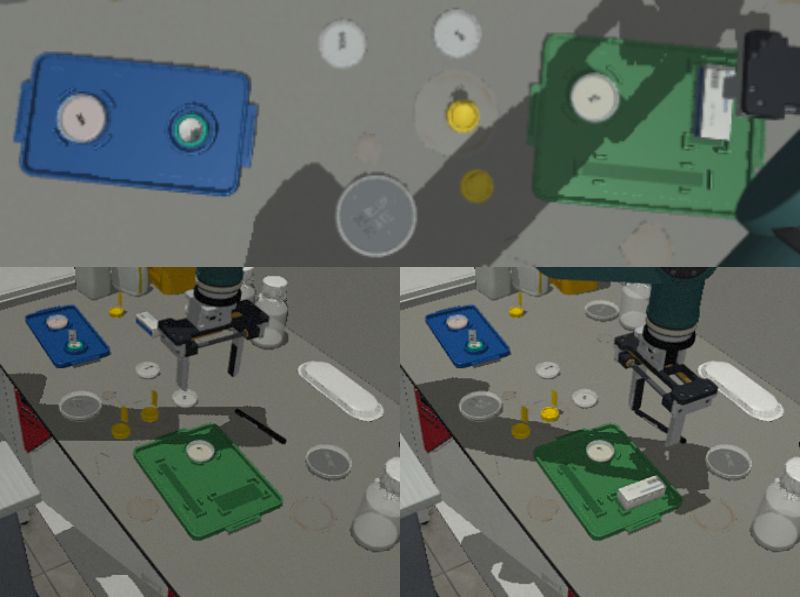

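Both are seated: the cream plate at px (594,97) and the box at (715,101) in the top view. The pen is next. Because of the rim, I'll release it with the tips just above rim height.

```bash
python3 - <<'E'
from h import *
pick(np.array([.6095,-.2275]),.0075,9.,20,.15)
place(nest(TG,-54,0),.0180,-5.1,.15,.2)
bot.reach([.35,.05,.35],ori(0,[.35,.05,.35])); bot.set_joints([1.154,0.087,1.371,-0,1.684,-0.103])
s=snapshot("top")
for l in("plate_pink","plate_cream","slides","pen"):
    for r in spotter.silhouettes(s,l)[:2]:
        Q=cloud(s,r["region"]);print(l,round(r["p"],2),rect(Q),np.percentile(Q[:,2],[10,50,95]).round(4))
for n in("plate pink",TB,0,60),("tube",TB,0,-65),("cream",TG,30,65),("slides",TG,30,-70),("pen",TG,-55,0): print(n[0],(nest(*n[1:])*1000-OFF*1000).round(1))
a=s["img"][195:290,80:230];b=s["img"][190:300,350:490]
c=snapshot("scene")["img"][120:420,160:500]
L=np.vstack([cv2.resize(a,(400,253)),cv2.resize(b,(400,314))])
cv2.imwrite("pics/a4.png",np.hstack([L,cv2.resize(c,(400,567))]));print(bot.read_clock())
E
```

```text
gap 0.13689111688390762 F 19.999852180480957
lifted gap 0.1345258122684664 47.4
contact False [ 0.37353158 -0.28513729  0.01814745]
t 52.2667 [-0.1591638   0.19942557 -0.49124457]
plate_pink 0.61 (array([433.1, 355.1]), array([56.6, 55.8]), 17.6) [0.0139 0.0168 0.0199]
plate_cream 0.81 (array([ 459.3, -226.4]), array([53.6, 51.9]), 89.2) [0.0144 0.0171 0.0204]
slides 0.61 (array([ 456.9, -368. ]), array([88.4, 47.2]), 175.0) [0.0168 0.0328 0.0365]
pen 0.71 (array([ 429.5, -290.5]), array([276.4, 197.9]), 84.9) [0.0017 0.0046 0.0162]
pen 0.57 (array([ 375.2, -284.3]), array([130.1,  12.3]), 83.9) [0.0128 0.0158 0.0195]
plate pink [431.8 354. ]
tube [419.8 229.6]
cream [ 464.4 -226.2]
slides [ 452.4 -360.7]
pen [ 373.9 -283.4]
55.85
```

View pics/a4.png

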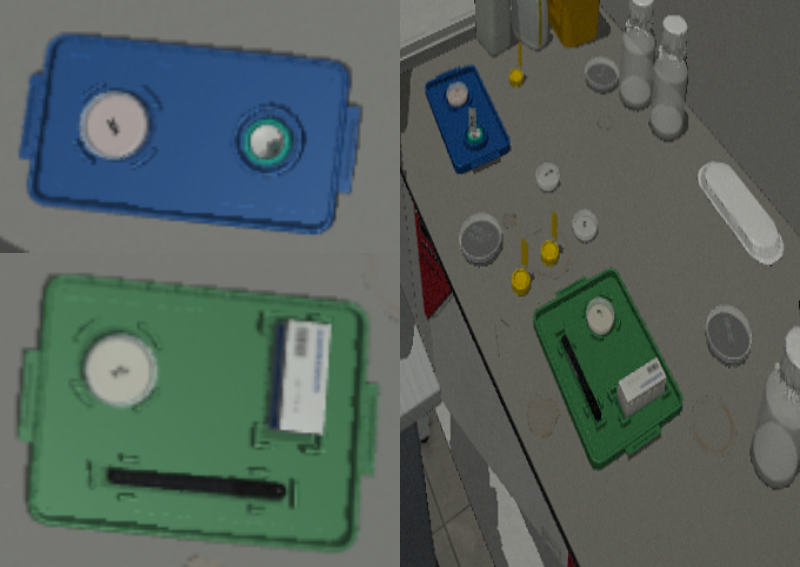

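All five are in their nests in this view: pink plate (115,125), tube (268,141), cream plate (121,370), box (303,378), pen (195,483). I'll check they lie flat before handing in.

```bash
python3 - <<'E'
from h import *
s=[snapshot("top") for _ in range(3)]
x=s[-1]; x["depth"]=np.median([k["depth"] for k in s],0)
for l,i,lo in(("plate_pink",0,.013),("plate_cream",0,.013),("slides",0,.028),("pen",1,.01)):
    R=[r["region"] for r in spotter.silhouettes(x,l) if r["region"].sum()<3000]
    Q=cloud(x,R[0]); Q=Q[Q[:,2]>lo]
    A=np.c_[Q[:,:2]-Q[:,:2].mean(0),np.ones(len(Q))]; c=np.linalg.lstsq(A,Q[:,2],rcond=None)[0]
    print(l,len(Q),rect(Q),"slopes deg",np.rad2deg(c[:2]).round(2),"z",c[2].round(4))
E
```

```text
plate_pink 506 (array([432.5, 354.5]), array([54.1, 52.6]), 71.9) slopes deg [ 0.41 -0.23] z 0.0168
plate_cream 491 (array([ 460.5, -226.6]), array([52.8, 52.8]), 116.9) slopes deg [ 0.4  -0.02] z 0.0172
slides 622 (array([ 454.9, -362.3]), array([83.1, 34.7]), 173.8) slopes deg [ 0.18 -1.2 ] z 0.0334
pen 295 (array([ 374.7, -283.9]), array([132.9,  11.4]), 84.4) slopes deg [ 1.05 -1.01] z 0.0156
```

```bash
python3 -c "
from cell import job;print(job.hand_in())"
```

```text
the job is handed in; nothing more can be done
None
```

I've handed in the job with both kits made up: the pink plate and upright tube in the blue tray, and the cream plate, slide box and pen in the green tray. The last pictures showed each inside its ribs, the plates, box and pen flat to about 1°, nothing knocked over and both colourless plates left alone; it took about 56 s of the 120 s, and the verdict was not shown.

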